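# Reload the inspection rack in reverse order

### The job

Move the four amber sample containers from the cork pads of the incoming tray to the four bays of the empty steel inspection rack, one to a bay and in reverse order, so that the last one received is examined first: the one that stood leftmost in the tray goes to the rightmost bay, the next one to the bay beside it, and so on. Set each down gently (do not drop it), upright and flat on the floor of its bay, tip none of them over, and leave the glass beaker where it stands.

Things in the scene. Friction and masses are not known exactly. Their poses are not given: they have to be found in the camera images.
- slim_bottle_mid (a point): tall slim round amber bottle, 36 mm diameter up to 60 mm, then a neck with a 26 mm white screw cap; 84 mm tall, the tallest. Loose, about 70 g; origin half-way up on its axis, z up. 
- squat_jar_mid (a point): short wide round amber jar with a full-width flat white lid, 46 mm diameter (lid, from 44 mm up, 48 mm), 60 mm tall. Loose, about 120 g; origin half-way up on its axis, z up. 
- square_bottle_mid (a point): square amber bottle, 38 x 38 mm up to 54 mm, with a 29 mm round white cap; 72 mm tall. Loose, about 100 g; origin half-way up on its axis, z up, x and y square to its flat sides; stands turned by up to 0.25 rad on its pad. 
- knob_jar_mid (a point): round amber jar, 42 mm diameter, with a flat white lid (its top at 52 mm) that carries a small white ball knob; 70 mm tall over the knob. Loose, about 100 g; origin half-way up on its axis, z up. 
- pad_a: square cork pad, 62 x 62 x 6 mm, fixed, one of four equal ones in a straight row 72 mm apart on the flat grey incoming tray; the slim bottle stands on it at the start. Origin at the centre of its underside (6 mm above the table; top face 12 mm above the table); its y axis runs along the row, to the left as the robot sees it.
- pad_b: square cork pad, 62 x 62 x 6 mm, fixed, one of four equal ones in a straight row 72 mm apart on the flat grey incoming tray; the squat jar stands on it at the start. Origin at the centre of its underside (6 mm above the table; top face 12 mm above the table); its y axis runs along the row, to the left as the robot sees it.
- pad_c: square cork pad, 62 x 62 x 6 mm, fixed, one of four equal ones in a straight row 72 mm apart on the flat grey incoming tray; the square bottle stands on it at the start. Origin at the centre of its underside (6 mm above the table; top face 12 mm above the table); its y axis runs along the row, to the left as the robot sees it.
- pad_d: square cork pad, 62 x 62 x 6 mm, fixed, one of four equal ones in a straight row 72 mm apart on the flat grey incoming tray; the knob jar stands on it at the start. Origin at the centre of its underside (6 mm above the table; top face 12 mm above the table); its y axis runs along the row, to the left as the robot sees it.
- rack: empty steel rack, fixed, 80 x 292 mm, nearer the robot than the tray or farther. Origin at the centre of its underside, on the table; y along the row of bays, to the left as the robot sees it (tray and rack each turned at most 0.2 rad). Four bays centred at y = -108, -36, +36 and +108 mm, x = 0; each 68 mm (y) x 72 mm (x) inside, floor 6 mm above the table, rims and dividers 4 mm thick standing 5 mm above the floor.
- beaker_mid (a point): empty clear glass beaker beside the racks, 70 mm diameter, 85 mm tall, loose, to be left alone; origin half-way up. Other bystanders: tweezers flat on the table (8 mm high) close along the far edge of the incoming tray, a petri dish, logbook, loupe, spatula knife and a dish of guavas (about 125 mm high) round the racks, a scale, boxes and bottles along the table's back and sides.
Things that resemble listed ones, but are neither listed nor needed, are in the scene too. What is shaped like the part that bears square_bottle_mid but blue or purple is not meant.

How it is judged:
At the end, for the whole second after the job is handed in: Each container stands upright (within 0.1 rad) at rest on the floor of its own bay (its centre within 20 mm of the bay's centre lengthwise and crosswise, its foot within 3 mm of the floor), the order along the rack being the reverse of that in the incoming tray; all released (x of slim_bottle_mid in the frame of rack between -0.02 and 0.02 m and z of slim_bottle_mid in the frame of rack between 0.045 and 0.051 m and angle between each of slim_bottle_mid, squat_jar_mid, square_bottle_mid, knob_jar_mid's own z axis and vertical below 0.1 rad and linear speed of each of slim_bottle, squat_jar, square_bottle, knob_jar below 0.03 m/s and (((y of pad_a in the frame of pad_b above 0.18 m or y of pad_a in the frame of pad_c above 0.18 m or y of pad_a in the frame of pad_d above 0.18 m) and y of slim_bottle_mid in the frame of rack between -0.128 and -0.088 m) or ((y of pad_a in the frame of pad_b above 0.108 m or y of pad_a in the frame of pad_c above 0.108 m or y of pad_a in the frame of pad_d above 0.108 m) and y of pad_a in the frame of pad_b below 0.18 m and y of pad_a in the frame of pad_c below 0.18 m and y of pad_a in the frame of pad_d below 0.18 m and y of slim_bottle_mid in the frame of rack between -0.056 and -0.016 m) or ((y of pad_a in the frame of pad_b above 0.036 m or y of pad_a in the frame of pad_c above 0.036 m or y of pad_a in the frame of pad_d above 0.036 m) and y of pad_a in the frame of pad_b below 0.108 m and y of pad_a in the frame of pad_c below 0.108 m and y of pad_a in the frame of pad_d below 0.108 m and y of slim_bottle_mid in the frame of rack between 0.016 and 0.056 m) or (y of pad_a in the frame of pad_b below 0.036 m and y of pad_a in the frame of pad_c below 0.036 m and y of pad_a in the frame of pad_d below 0.036 m and y of slim_bottle_mid in the frame of rack between 0.088 and 0.128 m)) and x of squat_jar_mid in the frame of rack between -0.02 and 0.02 m and z of squat_jar_mid in the frame of rack between 0.033 and 0.039 m and (((y of pad_b in the frame of pad_a above 0.18 m or y of pad_b in the frame of pad_c above 0.18 m or y of pad_b in the frame of pad_d above 0.18 m) and y of squat_jar_mid in the frame of rack between -0.128 and -0.088 m) or ((y of pad_b in the frame of pad_a above 0.108 m or y of pad_b in the frame of pad_c above 0.108 m or y of pad_b in the frame of pad_d above 0.108 m) and y of pad_b in the frame of pad_a below 0.18 m and y of pad_b in the frame of pad_c below 0.18 m and y of pad_b in the frame of pad_d below 0.18 m and y of squat_jar_mid in the frame of rack between -0.056 and -0.016 m) or ((y of pad_b in the frame of pad_a above 0.036 m or y of pad_b in the frame of pad_c above 0.036 m or y of pad_b in the frame of pad_d above 0.036 m) and y of pad_b in the frame of pad_a below 0.108 m and y of pad_b in the frame of pad_c below 0.108 m and y of pad_b in the frame of pad_d below 0.108 m and y of squat_jar_mid in the frame of rack between 0.016 and 0.056 m) or (y of pad_b in the frame of pad_a below 0.036 m and y of pad_b in the frame of pad_c below 0.036 m and y of pad_b in the frame of pad_d below 0.036 m and y of squat_jar_mid in the frame of rack between 0.088 and 0.128 m)) and x of square_bottle_mid in the frame of rack between -0.02 and 0.02 m and z of square_bottle_mid in the frame of rack between 0.039 and 0.045 m and (((y of pad_c in the frame of pad_a above 0.18 m or y of pad_c in the frame of pad_b above 0.18 m or y of pad_c in the frame of pad_d above 0.18 m) and y of square_bottle_mid in the frame of rack between -0.128 and -0.088 m) or ((y of pad_c in the frame of pad_a above 0.108 m or y of pad_c in the frame of pad_b above 0.108 m or y of pad_c in the frame of pad_d above 0.108 m) and y of pad_c in the frame of pad_a below 0.18 m and y of pad_c in the frame of pad_b below 0.18 m and y of pad_c in the frame of pad_d below 0.18 m and y of square_bottle_mid in the frame of rack between -0.056 and -0.016 m) or ((y of pad_c in the frame of pad_a above 0.036 m or y of pad_c in the frame of pad_b above 0.036 m or y of pad_c in the frame of pad_d above 0.036 m) and y of pad_c in the frame of pad_a below 0.108 m and y of pad_c in the frame of pad_b below 0.108 m and y of pad_c in the frame of pad_d below 0.108 m and y of square_bottle_mid in the frame of rack between 0.016 and 0.056 m) or (y of pad_c in the frame of pad_a below 0.036 m and y of pad_c in the frame of pad_b below 0.036 m and y of pad_c in the frame of pad_d below 0.036 m and y of square_bottle_mid in the frame of rack between 0.088 and 0.128 m)) and x of knob_jar_mid in the frame of rack between -0.02 and 0.02 m and z of knob_jar_mid in the frame of rack between 0.038 and 0.044 m and (((y of pad_d in the frame of pad_a above 0.18 m or y of pad_d in the frame of pad_b above 0.18 m or y of pad_d in the frame of pad_c above 0.18 m) and y of knob_jar_mid in the frame of rack between -0.128 and -0.088 m) or ((y of pad_d in the frame of pad_a above 0.108 m or y of pad_d in the frame of pad_b above 0.108 m or y of pad_d in the frame of pad_c above 0.108 m) and y of pad_d in the frame of pad_a below 0.18 m and y of pad_d in the frame of pad_b below 0.18 m and y of pad_d in the frame of pad_c below 0.18 m and y of knob_jar_mid in the frame of rack between -0.056 and -0.016 m) or ((y of pad_d in the frame of pad_a above 0.036 m or y of pad_d in the frame of pad_b above 0.036 m or y of pad_d in the frame of pad_c above 0.036 m) and y of pad_d in the frame of pad_a below 0.108 m and y of pad_d in the frame of pad_b below 0.108 m and y of pad_d in the frame of pad_c below 0.108 m and y of knob_jar_mid in the frame of rack between 0.016 and 0.056 m) or (y of pad_d in the frame of pad_a below 0.036 m and y of pad_d in the frame of pad_b below 0.036 m and y of pad_d in the frame of pad_c below 0.036 m and y of knob_jar_mid in the frame of rack between 0.088 and 0.128 m))); the robot touches nothing.
It fails at once if a container was tipped over (leant more than 0.7 rad) (angle between any of slim_bottle_mid, squat_jar_mid, square_bottle_mid, knob_jar_mid's own z axis and vertical above 0.7 rad).
It fails at once if a container was dropped (moving faster than 0.8 m/s while no finger holds it, a fall of about 33 mm) ((linear speed of slim_bottle above 0.8 m/s and contact force between slim_bottle and the fingers below 0.05 N) or (linear speed of squat_jar above 0.8 m/s and contact force between squat_jar and the fingers below 0.05 N) or (linear speed of square_bottle above 0.8 m/s and contact force between square_bottle and the fingers below 0.05 N) or (linear speed of knob_jar above 0.8 m/s and contact force between knob_jar and the fingers below 0.05 N)).
It fails at once if the beaker was shifted by more than 25 mm (distance of beaker_mid from where it was at the start of the episode above 0.025 m).
It also fails if it takes over 112 s, if anything falls off the work surface, if the arm or the gripper's body presses on something with over 40 N, if the wrist force passes 120 N, or if a joint passes its speed limit or range.

### The arm

A 7-joint arm with a two-finger parallel gripper is mounted at the origin on the work surface. World frame = base frame: x ahead of the robot, y to its left, z up, the work surface at z = 0. Lengths are in m, angles in rad, forces in N, time in s.
With the tool pointing down it reaches from about 0.35 to 0.9 m from the base axis. Payload 8.1 kg.
Tool frame: the origin (TCP) lies at the very end of the fingers, on their centre line; the grasp point (between the pads) lies 19 mm behind it; z points along the fingers, y is the line along which they close (so a half turn about z gives the same grasp; the last joint's range is limited). The gripper opens to 92 mm and grips with 3 to 60 N. Pads are 19 mm wide; open, the fingers measure 130 mm over their backs; the gripper's body (75 mm by 190 mm) begins 47 mm behind the grasp point.
Start: joints at [1.109, 0.434, 0.025, 1.573, -0.012, 1.134, -0.075], TCP at [0.219, -0.585, 0.227] pointing down, gripper open.
Joint ranges: [-2.62, 2.62], [-0.44, 2.09], [-1.27, 1.32], [0.08, 2.57], [-1.32, 4.46], [0.12, 2], [-2.74, 2.74]. Speed limits (rad/s): [2.22, 2.22, 3.01, 3.01, 3.14, 3.14, 3.14].

### API

Orientations are given as a rotation vector (axis times angle).
In Python, from cell import readout, cams, job gives the robot as it stands.
- The arm moves only by the tool drive_tool, never from a script. Its argument "commands" is a list of rows, each a list of 3 entries, a list of its own where there are three numbers: the turn, a rotation vector about the tool's x, y, z in rad, then the shift along the tool's x, y, z in cm, then the gripper's target within -1 to 1 (fully open at 1, half-way at 0, shut at -1). A call has 1 to 20 rows; each row is the pose to reach, as a shift and turn from the pose commanded when the call began, along the tool's axes at that moment; what a row does not reach only later rows make up. A row lasts 1/12 s, in which the tool goes at most 41.7 mm and 7.16 degrees, less where a joint would pass 70% of its speed; a pose out of reach is approached as far as the arm can. A call with a gripper value outside its range is refused whole. The fingers move at their own pace and stop on an object; "newtons" is the grip in N (left out, the last holds). Time passes only in rows, so rows that repeat a pose let the fingers close. It gives the time, the measured TCP pose, the force, the opening and the grip force at its end, in the units of the state.
- readout.observe(): the state, without advancing time (a new reading comes with each control period).
- cams.get_image(name): name is "scene" or "top" or "wrist"; returns the picture (480x640x3 uint8, blue, green, red); there is no depth.
- cams.camera_info(name): a dict with "camera_matrix" (3x3 intrinsics, pixels), "R" (3x3) and "t" (3): a world point X has camera coordinates R X + t. Camera axes: x right, y down, z forward; pixel columns grow to the right and rows downward; lengths in m; the calibration is good to about 2 mm. A picture is of the moment at which its call begins: read the wrist's pose just before it. camera_info takes no time and is no camera call; for the wrist camera it gives the pose at the moment of the call.
- job.sign_off(): hands the job in; it is judged then, once.
The state is a dict: "clock": time; "joints": joint angles; "dq": joint speeds; "joint_efforts": joint torques, N m; "position": TCP position; "ee_rot": TCP orientation; "force": force on the tool from outside, world axes, zero at the start; "ft_torque": the same for the moment, N m; "width": opening from 0.0 (shut) to 1.0 (fully open); "gripper_force": force on a finger pad.
Only numpy, scipy, OpenCV 4.12 (cv2) and the standard library are available. Lean on these libraries where they do the work, as an engineer would, in place of code of your own. Each camera call takes 0.05 s, during which the arm holds its last target. There are 200 camera calls.

## Working session

There is one attempt and no reset: what is moved stays moved. The work goes in short steps, Python scripts to look and compute and a tool call to move; the robot and the scene stay as the last step left them, time stands still between calls to the robot, and variables do not carry over. Pictures are saved under pics/ and viewed, at most 14 in all, crops included, and the job is handed in when it is done.

Besides the shell and the picture viewer there is one more tool, called after ">>>" by a JSON object that holds its "op" and its "data", one argument or row to a line. drive_tool: Moves the arm, as the interface text tells. Its arguments: {"type":"object","properties":{"commands":{"type":"array"},"newtons":{"type":"number"}},"required":["commands"]}

```bash
mkdir -p pics; python3 - <<'E'
from cell import readout,cams
import cv2
print(readout.observe())
for n in("top","scene"):
    cv2.imwrite(f"pics/{n}0.png",cams.get_image(n)); print(n,cams.camera_info(n))
E
```

```text
{'clock': 0.0, 'joints': array([ 1.10939172,  0.43521865,  0.02495808,  1.57408887, -0.01156915,
        1.13401923, -0.07511117]), 'dq': array([-0.00119971, -0.00029262, -0.00026856, -0.00074612, -0.00049165,
       -0.00035487,  0.00093603]), 'joint_efforts': array([ 1.34555617e-04, -6.67852736e+01,  9.85528417e-01, -3.14466441e+01,
       -6.02706266e-02,  4.29949898e-02,  1.92760158e-04]), 'position': array([ 0.21923535, -0.58473626,  0.22595069]), 'ee_rot': array([-3.08968516e+00, -5.60234252e-01,  6.98655230e-04]), 'force': array([ 0.78788971, -0.21780559, -0.49306991]), 'ft_torque': array([ 0.03004767, -0.00973576, -0.01730276]), 'gripper_force': 0.0, 'width': 1.000401831527134}
top {'camera_matrix': array([[502.54857683,   0.        , 315.80165515],
       [  0.        , 502.54857683, 240.2622213 ],
       [  0.        ,   0.        ,   1.        ]]), 'R': array([[-0.02705121, -0.99962701,  0.00375107],
       [-0.99826066,  0.02681722, -0.05250223],
       [ 0.05238205, -0.0051648 , -0.99861376]]), 't': array([0.12811682, 0.49009674, 0.82898197])}
scene {'camera_matrix': array([[560.19435671,   0.        , 309.44476526],
       [  0.        , 560.19435671, 228.41090585],
       [  0.        ,   0.        ,   1.        ]]), 'R': array([[-0.85624604,  0.51635639,  0.01479168],
       [ 0.31837547,  0.55006142, -0.77205537],
       [-0.40679205, -0.65636005, -0.63538313]]), 't': array([ 0.38541429, -0.18146828,  1.31167795])}
```

View pics/top0.png

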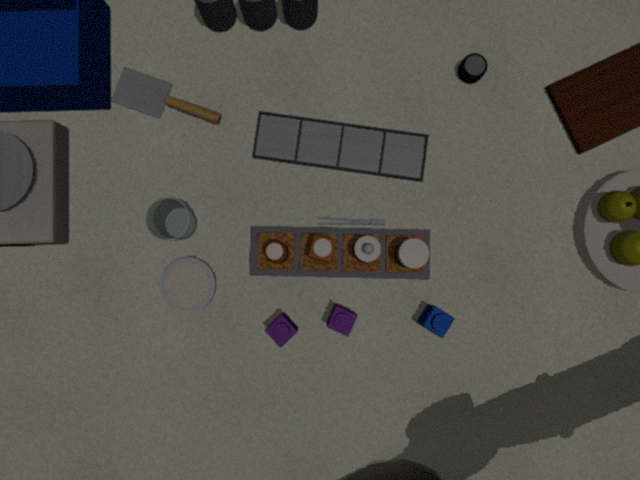

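View pics/scene0.png

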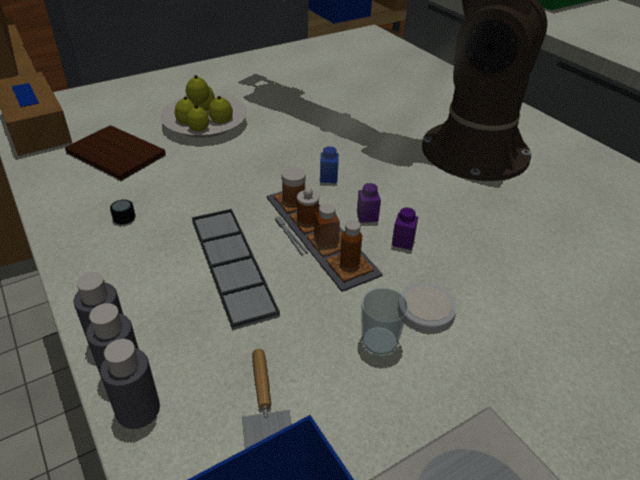

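Top view: four ambers in the tray at (274,251) slim, (322,248) square, (367,248) knob and (413,253) squat. The empty rack is at (340,146), farther from the robot, and the beaker is at (172,220).
Lookalikes: purple bottles at (281,329) and (341,319) and a blue one at (435,319). The amber one at (322,248) on cork is the square bottle I want. Next, a close crop.

```bash
python3 - <<'E'
import cv2
a=cv2.imread("pics/top0.png")
c=lambda y0,y1:cv2.convertScaleAbs(cv2.resize(a[y0:y1,245:440],None,fx=4,fy=4,interpolation=cv2.INTER_CUBIC),alpha=1.8)
cv2.imwrite("pics/tray.png",c(215,290)); cv2.imwrite("pics/rack.png",c(105,190))
E
```

```text
(no output)
```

View pics/tray.png

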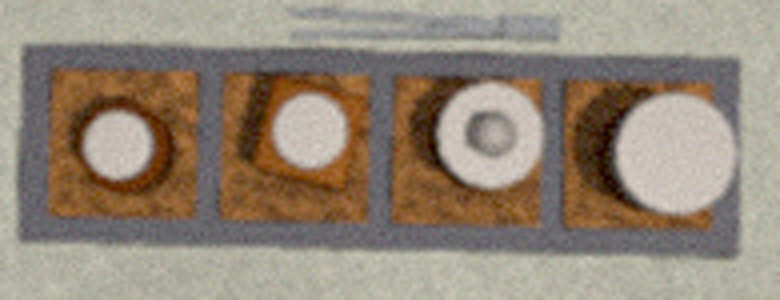

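View pics/rack.png

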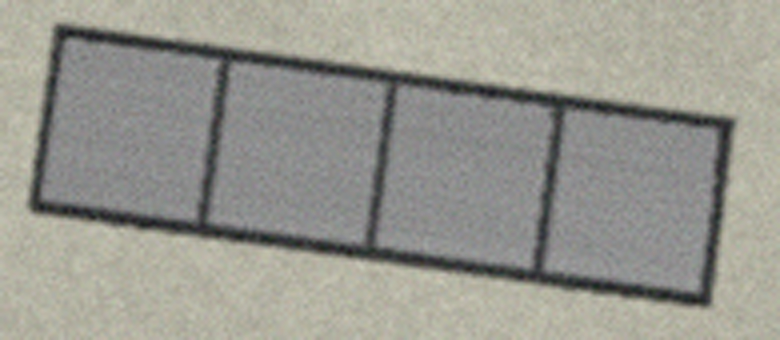

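The crops confirm amber containers on cork, left to right: slim, square (turned), knob, squat. The rack is empty; its corners in the rack crop are (57,28), (735,120), (709,305) and (33,210).

```bash
cat > h.py <<'E'
import numpy as np
from scipy.spatial.transform import Rotation as Ro
from cell import readout,cams
def world(uv,z,name="top"):
    i=cams.camera_info(name); d=i["R"].T@np.linalg.inv(i["camera_matrix"])@[*uv,1]; c=-i["R"].T@i["t"]
    return c+d*(z-c[2])/d[2]
def down(yaw): # tool z down, tool y at azimuth yaw
    y=np.array([np.cos(yaw),np.sin(yaw),0]); z=np.array([0,0,-1.]); return Ro.from_matrix(np.c_[np.cross(y,z),y,z])
def go(p,yaw,cur=None):
    s=readout.observe(); R=Ro.from_rotvec(s["ee_rot"]); q=s["position"] if cur is None else np.array(cur)
    print("clock",round(s["clock"],2),"turn",(R.inv()*down(yaw)).as_rotvec().round(3),"shift_cm",(100*R.inv().apply(np.array(p)-q)).round(2))
E
python3 - <<'E'
from h import *
f=lambda u,v,y0:(245+u/4-.375,y0+v/4-.375)
P={}
for n,u,v,z in(("slim",118,145,.096),("square",310,131,.084),("knob",490,135,.064),("squat",675,153,.072)):
    P[n]=world(f(u,v,215),z); print(n,P[n].round(4))
C=[world(f(u,v,215),.066) for u,v in((270,82),(363,95),(345,188),(255,168))]
for a,b in((0,1),(3,2),(0,3),(1,2)):
    d=C[b]-C[a]; print("sq edge",np.linalg.norm(d).round(4),np.arctan2(d[1],d[0]).round(3))
K=[world(f(u,v,105),.011) for u,v in((57,28),(735,120),(709,305),(33,210))]
m=np.mean(K,0); d=K[0]+K[3]-K[1]-K[2]; d[2]=0; d/=np.linalg.norm(d); yaw=np.arctan2(-d[0],d[1])
print("rack",m,"yaw",yaw,np.linalg.norm(K[0]-K[1]),np.linalg.norm(K[0]-K[3]))
for y in(-.108,-.036,.036,.108): print("bay",y,(m+y*d).round(4))
T=[world(f(u,v,215),.012) for u,v in((50,70),(565,80),(50,216),(565,228))]
for i in(0,2): e=T[i]-T[i+1]; print("tray yaw",np.arctan2(-e[0],e[1]),np.linalg.norm(e)/3)
print("beaker",world((180,221),.0).round(3))
go([*P["slim"][:2],.2],0)
E
```

```text
slim [0.4747 0.1785 0.096 ]
square [0.4785 0.1058 0.084 ]
knob [0.4757 0.0348 0.064 ]
squat [ 0.4665 -0.036   0.072 ]
sq edge 0.0368 -1.737
sq edge 0.0361 -1.816
sq edge 0.0342 2.943
sq edge 0.0371 2.922
rack [0.65227093 0.06874836 0.011     ] yaw -0.16495350983562387 0.29062011292403145 0.0787468976657974
bay -0.108 [ 0.6345 -0.0378  0.011 ]
bay -0.036 [0.6464 0.0332 0.011 ]
bay 0.036 [0.6582 0.1043 0.011 ]
bay 0.108 [0.67   0.1753 0.011 ]
tray yaw -0.04626111536644782 0.07199754461095513
tray yaw -0.05033575615163424 0.07172762200785089
beaker [0.533 0.345 0.   ]
clock 0.1 turn [-1.000e-03 -1.000e-03 -1.212e+00] shift_cm [ 50.71 -62.5    2.68]
```

>>> {"op": "drive_tool", "data": {
  "commands": [
    [[0,0,-1.16],[50.7,-62.5,2.7],1],
    [[0,0,-1.16],[50.7,-62.5,2.7],1],
    [[0,0,-1.16],[50.7,-62.5,2.7],1],
    [[0,0,-1.16],[50.7,-62.5,2.7],1],
    [[0,0,-1.16],[50.7,-62.5,2.7],1],
    [[0,0,-1.16],[50.7,-62.5,2.7],1],
    [[0,0,-1.16],[50.7,-62.5,2.7],1],
    [[0,0,-1.16],[50.7,-62.5,2.7],1],
    [[0,0,-1.16],[50.7,-62.5,2.7],1],
    [[0,0,-1.16],[50.7,-62.5,2.7],1],
    [[0,0,-1.16],[50.7,-62.5,2.7],1],
    [[0,0,-1.16],[50.7,-62.5,2.7],1],
    [[0,0,-1.16],[50.7,-62.5,2.7],1],
    [[0,0,-1.16],[50.7,-62.5,2.7],1],
    [[0,0,-1.16],[50.7,-62.5,2.7],1],
    [[0,0,-1.16],[50.7,-62.5,2.7],1],
    [[0,0,-1.16],[50.7,-62.5,2.7],1],
    [[0,0,-1.16],[50.7,-62.5,2.7],1],
    [[0,0,-1.16],[50.7,-62.5,2.7],1],
    [[0,0,-1.16],[50.7,-62.5,2.7],1]
  ]
}}

```text
clock: 1.77
position: [0.4752, 0.1845, 0.1997]
ee_rot: [-2.271, -2.167, -0.005]
force: [0.0, 0.5, 0.6]
width: 0.995
gripper_force: 0.0
```

```bash
python3 - <<'E'
from h import *
import cv2
go([.4747,.1785,.2],-.05); print(readout.observe()["position"],readout.observe()["joints"].round(2))
i=cams.camera_info("wrist"); cv2.imwrite("pics/w1.png",cv2.convertScaleAbs(cams.get_image("wrist"),alpha=1.6))
for p in((.4747,.1785,.096),(.4785,.1058,.084)):
    q=i["camera_matrix"]@(i["R"]@p+i["t"]); print((q[:2]/q[2]).round(1))
E
```

```text
clock 1.77 turn [ 0.    -0.004  0.003] shift_cm [-0.6  -0.03 -0.03]
[0.47524394 0.18448185 0.19967651] [ 0.04  0.35 -0.66  1.85  0.25  1.02 -0.77]
[320.3 249.8]
[328.8 325.8]
```

View pics/w1.png

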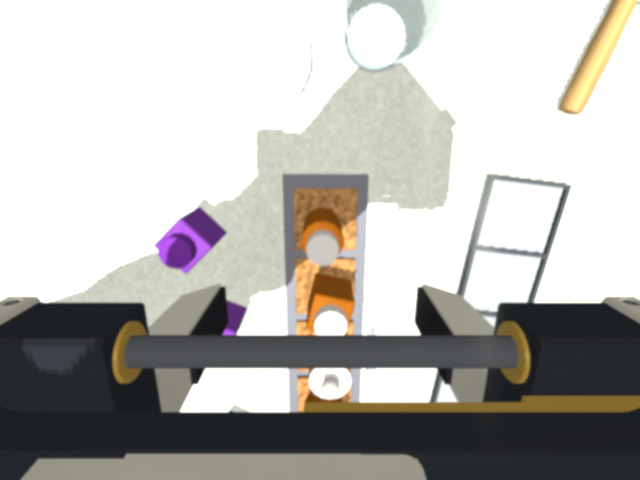

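```bash
python3 - <<'E'
from h import *
go([.4747,.1785,.040],-.05); print(readout.observe()["position"])
E
```

```text
clock 1.82 turn [-0.    -0.004  0.004] shift_cm [-0.69 -0.02 15.95]
[0.47523433 0.18474874 0.19956886]
```

>>> {"op": "drive_tool", "data": {
  "commands": [
    [[0,0,0],[-0.65,0,3],1],
    [[0,0,0],[-0.65,0,6],1],
    [[0,0,0],[-0.65,0,8],1],
    [[0,0,0],[-0.65,0,8],1],
    [[0,0,0],[-0.65,0,8],1],
    [[0,0,0],[-0.65,0,8],1]
  ]
}}

```text
clock: 2.32
position: [0.4749, 0.1718, 0.1208]
ee_rot: [2.278, 2.163, 0.002]
force: [0.2, -0.3, 0.2]
width: 0.997
gripper_force: 0.0
```

```bash
python3 - <<'E'
from h import *
go([.4747,.1785,.040],-.05); print(readout.observe()["position"])
E
```

```text
clock 2.32 turn [ 0.001 -0.001 -0.002] shift_cm [ 0.67 -0.06  8.08]
[0.47492139 0.1717626  0.1207898 ]
```

>>> {"op": "drive_tool", "data": {
  "commands": [
    [[0,0,0],[0.65,0,0],1],
    [[0,0,0],[0.65,0,2],1],
    [[0,0,0],[0.65,0,4],1],
    [[0,0,0],[0.65,0,6],1],
    [[0,0,0],[0.65,0,8],1],
    [[0,0,0],[0.65,0,8],1],
    [[0,0,0],[0.65,0,8],1],
    [[0,0,0],[0.65,0,8],1],
    [[0,0,0],[0.65,0,8],-1],
    [[0,0,0],[0.65,0,8],-1],
    [[0,0,0],[0.65,0,8],-1],
    [[0,0,0],[0.65,0,8],-1],
    [[0,0,0],[0.65,0,8],-1],
    [[0,0,0],[0.65,0,8],-1],
    [[0,0,0],[0.65,0,8],-1],
    [[0,0,0],[0.65,0,8],-1]
  ],
  "newtons": 12
}}

```text
clock: 3.65
position: [0.4747, 0.178, 0.0397]
ee_rot: [2.279, 2.163, -0.0]
force: [-0.1, -0.4, 0.3]
width: 0.468
gripper_force: 0.0
```

```bash
python3 - <<'E'
from h import *
print(readout.observe()["position"],readout.observe()["width"]*92)
go([.6345,-.0378,.16],-.165)
E
```

```text
[0.47472541 0.17796625 0.03968907] 43.06347022282657
clock 3.65 turn [-0.     0.     0.113] shift_cm [-20.72  17.08 -12.03]
```

>>> {"op": "drive_tool", "data": {
  "commands": [
    [[0,0,0],[0,0,0],-1],
    [[0,0,0],[0,0,0],-1],
    [[0,0,0],[0,0,0],-1],
    [[0,0,0],[0,0,0],-1],
    [[0,0,0],[0,0,-1],-1],
    [[0,0,0],[0,0,-3],-1],
    [[0,0,0],[0,0,-6],-1],
    [[0,0,0],[0,0,-9],-1],
    [[0,0,0],[0,0,-11],-1],
    [[0,0,0],[0,0,-12],-1],
    [[0,0,0],[0,0,-12],-1]
  ]
}}

```text
clock: 4.57
position: [0.4759, 0.1786, 0.1621]
ee_rot: [2.277, 2.161, 0.006]
force: [0.3, -0.6, -0.3]
width: 0.395
gripper_force: 12.0
```

>>> {"op": "drive_tool", "data": {
  "commands": [
    [[0,0,0.01],[-1.5,1.2,0],-1],
    [[0,0,0.03],[-4,3.3,0],-1],
    [[0,0,0.05],[-6.5,5.4,0],-1],
    [[0,0,0.06],[-9,7.4,0],-1],
    [[0,0,0.08],[-11.5,9.5,0],-1],
    [[0,0,0.1],[-14,11.5,0],-1],
    [[0,0,0.11],[-16.5,13.6,0],-1],
    [[0,0,0.11],[-18.5,15.3,0],-1],
    [[0,0,0.11],[-20,16.5,0],-1],
    [[0,0,0.11],[-20.7,17.1,0],-1],
    [[0,0,0.11],[-20.7,17.1,0],-1],
    [[0,0,0.11],[-20.7,17.1,0],-1],
    [[0,0,0.11],[-20.7,17.1,0],-1],
    [[0,0,0.11],[-20.7,17.1,0],-1],
    [[0,0,0.11],[-20.7,17.1,0],-1],
    [[0,0,0.11],[-20.7,17.1,0],-1]
  ]
}}

```text
clock: 5.9
position: [0.6345, -0.0367, 0.16]
ee_rot: [2.393, 2.036, 0.0]
force: [-0.2, 0.4, -0.7]
width: 0.389
gripper_force: 12.0
```

```bash
python3 - <<'E'
from h import *
s=readout.observe();print(s["position"],s["width"]*92,s["joints"].round(2))
go([.6345,-.0378,.0345],-.165)
E
```

```text
[ 0.63447403 -0.03670537  0.15997556] 35.7457201885305 [ 0.32  0.57 -0.53  1.59  0.32  1.07 -0.45]
clock 5.9 turn [ 0.    -0.     0.004] shift_cm [-0.11  0.02 12.55]
```

Descend to 1 mm above, easing in.

>>> {"op": "drive_tool", "data": {
  "commands": [
    [[0,0,0],[-0.1,0,2],-1],
    [[0,0,0],[-0.1,0,4.5],-1],
    [[0,0,0],[-0.1,0,7],-1],
    [[0,0,0],[-0.1,0,9],-1],
    [[0,0,0],[-0.1,0,10.5],-1],
    [[0,0,0],[-0.1,0,11.5],-1],
    [[0,0,0],[-0.1,0,12],-1],
    [[0,0,0],[-0.1,0,12.3],-1],
    [[0,0,0],[-0.1,0,12.5],-1],
    [[0,0,0],[-0.1,0,12.6],-1],
    [[0,0,0],[-0.1,0,12.6],-1],
    [[0,0,0],[-0.1,0,12.6],-1],
    [[0,0,0],[-0.1,0,12.6],-1]
  ]
}}

```text
clock: 6.98
position: [0.6349, -0.0386, 0.0343]
ee_rot: [2.394, 2.034, 0.001]
force: [0.3, -0.7, -0.1]
width: 0.388
gripper_force: 12.0
```

>>> {"op": "drive_tool", "data": {
  "commands": [
    [[0,0,0],[0,0,0.05],-1],
    [[0,0,0],[0,0,0.05],-1],
    [[0,0,0],[0,0,0.05],1],
    [[0,0,0],[0,0,0.05],1],
    [[0,0,0],[0,0,0.05],1],
    [[0,0,0],[0,0,0.05],1],
    [[0,0,0],[0,0,0.05],1],
    [[0,0,0],[0,0,0.05],1],
    [[0,0,0],[0,0,0.05],1],
    [[0,0,0],[0,0,0.05],1],
    [[0,0,0],[0,0,-0.5],1],
    [[0,0,0],[0,0,-2],1],
    [[0,0,0],[0,0,-4],1],
    [[0,0,0],[0,0,-7],1],
    [[0,0,0],[0,0,-10],1],
    [[0,0,0],[0,0,-12],1],
    [[0,0,0],[0,0,-12.5],1],
    [[0,0,0],[0,0,-12.5],1],
    [[0,0,0],[0,0,-12.5],1],
    [[0,0,0],[0,0,-12.5],1]
  ]
}}

```text
clock: 8.65
position: [0.6337, -0.0389, 0.1573]
ee_rot: [-2.393, -2.033, 0.003]
force: [-0.5, 0.6, -0.1]
width: 1.001
gripper_force: 0.0
```

```bash
python3 - <<'E'
from h import *
s=readout.observe();print(s["position"],s["width"]*92)
go([.4785,.1058,.12],-.21)
import cv2
cv2.imwrite("pics/s1.png",cv2.convertScaleAbs(cams.get_image("scene"),alpha=1.5)[150:400,150:450])
E
```

```text
[ 0.63369191 -0.03887475  0.15732239] 92.11338760656932
clock 8.65 turn [-0.002  0.001  0.048] shift_cm [ 11.78 -17.64   3.76]
```

View pics/s1.png

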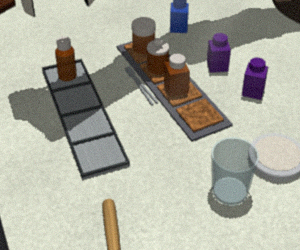

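>>> {"op": "drive_tool", "data": {
  "commands": [
    [[0,0,0.01],[1,-1.5,0],1],
    [[0,0,0.02],[2.8,-4.2,0],1],
    [[0,0,0.03],[4.6,-6.9,0],1],
    [[0,0,0.05],[6.4,-9.6,0],1],
    [[0,0,0.05],[8.2,-12.3,0],1],
    [[0,0,0.05],[9.8,-14.8,0],1],
    [[0,0,0.05],[11,-16.6,0],1],
    [[0,0,0.05],[11.7,-17.7,0.5],1],
    [[0,0,0.05],[11.7,-17.7,1.5],1],
    [[0,0,0.05],[11.7,-17.7,2.5],1],
    [[0,0,0.05],[11.7,-17.7,3],1],
    [[0,0,0.05],[11.7,-17.7,3],1],
    [[0,0,0.05],[11.7,-17.7,3],1],
    [[0,0,0.05],[11.7,-17.7,3],1],
    [[0,0,0.05],[11.7,-17.7,3],1],
    [[0,0,0.05],[11.7,-17.7,3],1]
  ]
}}

```text
clock: 10.03
position: [0.4792, 0.1053, 0.129]
ee_rot: [2.444, 1.973, 0.001]
force: [-0.6, 0.5, -0.5]
width: 1.0
gripper_force: 0.0
```

```bash
python3 - <<'E'
from h import *
s=readout.observe();print(s["position"],s["width"]*92)
go([.4785,.1058,.03],-.21)
E
```

```text
[0.4791787  0.10529388 0.12897526] 92.00060279259502
clock 10.03 turn [ 0.001 -0.    -0.002] shift_cm [ 0.03 -0.08  9.9 ]
```

>>> {"op": "drive_tool", "data": {
  "commands": [
    [[0,0,0],[0,0,2],1],
    [[0,0,0],[0,0,4.5],1],
    [[0,0,0],[0,0,7],1],
    [[0,0,0],[0,0,9],1],
    [[0,0,0],[0,0,9.9],1],
    [[0,0,0],[0,0,9.9],1],
    [[0,0,0],[0,0,9.9],1],
    [[0,0,0],[0,0,9.9],-1],
    [[0,0,0],[0,0,9.9],-1],
    [[0,0,0],[0,0,9.9],-1],
    [[0,0,0],[0,0,9.9],-1],
    [[0,0,0],[0,0,9.9],-1],
    [[0,0,0],[0,0,9.9],-1],
    [[0,0,0],[0,0,9.9],-1],
    [[0,0,0],[0,0,9.9],-1],
    [[0,0,0],[0,0,9.9],-1],
    [[0,0,0],[0,0,9.9],-1],
    [[0,0,0],[0,0,9.9],-1],
    [[0,0,0],[0,0,9.9],-1]
  ],
  "newtons": 15
}}

```text
clock: 11.62
position: [0.4788, 0.1054, 0.0297]
ee_rot: [2.444, 1.974, 0.0]
force: [-0.3, 0.2, 0.3]
width: 0.417
gripper_force: 14.7
```

```bash
python3 - <<'E'
from h import *
s=readout.observe();print(s["position"],s["width"]*92)
go([.6464,.0332,.15],-.165)
E
```

```text
[0.4788267  0.10542478 0.02971614] 38.35340195591049
clock 11.62 turn [ 0.     0.    -0.047] shift_cm [ -3.53  17.9  -12.03]
```

>>> {"op": "drive_tool", "data": {
  "commands": [
    [[0,0,0],[0,0,-1],-1],
    [[0,0,0],[0,0,-3],-1],
    [[0,0,0],[0,0,-6],-1],
    [[0,0,0],[0,0,-9],-1],
    [[0,0,0],[0,0,-11],-1],
    [[0,0,0],[-0.3,1.5,-12],-1],
    [[0,0,-0.01],[-0.9,4.5,-12],-1],
    [[0,0,-0.02],[-1.5,7.5,-12],-1],
    [[0,0,-0.03],[-2.1,10.5,-12],-1],
    [[0,0,-0.05],[-2.7,13.5,-12],-1],
    [[0,0,-0.05],[-3.2,16,-12],-1],
    [[0,0,-0.05],[-3.5,17.5,-12],-1],
    [[0,0,-0.05],[-3.5,17.9,-12],-1],
    [[0,0,-0.05],[-3.5,17.9,-12],-1],
    [[0,0,-0.05],[-3.5,17.9,-12],-1],
    [[0,0,-0.05],[-3.5,17.9,-12],-1],
    [[0,0,-0.05],[-3.5,17.9,-12],-1],
    [[0,0,-0.05],[-3.5,17.9,-12],-1]
  ]
}}

```text
clock: 13.12
position: [0.6458, 0.034, 0.1501]
ee_rot: [2.393, 2.035, -0.0]
force: [0.7, -0.6, -0.9]
width: 0.421
gripper_force: 14.7
```

```bash
python3 - <<'E'
from h import *
s=readout.observe();print(s["position"],s["width"]*92)
go([.6464,.0332,.0240],-.165)
E
```

```text
[0.64575835 0.03404643 0.15008282] 38.75925611283991
clock 13.12 turn [0.    0.    0.004] shift_cm [-0.07  0.08 12.61]
```

>>> {"op": "drive_tool", "data": {
  "commands": [
    [[0,0,0],[0,0,2],-1],
    [[0,0,0],[0,0,4.5],-1],
    [[0,0,0],[0,0,7],-1],
    [[0,0,0],[0,0,9],-1],
    [[0,0,0],[0,0,10.5],-1],
    [[0,0,0],[0,0,11.5],-1],
    [[0,0,0],[0,0,12],-1],
    [[0,0,0],[0,0,12.3],-1],
    [[0,0,0],[0,0,12.5],-1],
    [[0,0,0],[0,0,12.6],-1],
    [[0,0,0],[0,0,12.6],-1],
    [[0,0,0],[0,0,12.6],-1],
    [[0,0,0],[0,0,12.6],1],
    [[0,0,0],[0,0,12.6],1],
    [[0,0,0],[0,0,12.6],1],
    [[0,0,0],[0,0,12.6],1],
    [[0,0,0],[0,0,12.6],1],
    [[0,0,0],[0,0,12.6],1],
    [[0,0,0],[0,0,12.6],1],
    [[0,0,0],[0,0,12.6],1]
  ]
}}

```text
clock: 14.78
position: [0.6464, 0.0335, 0.0237]
ee_rot: [2.394, 2.034, -0.0]
force: [-0.2, -0.5, 0.5]
width: 0.951
gripper_force: 0.0
```

```bash
python3 - <<'E'
from h import *
s=readout.observe();print(s["position"],s["width"]*92)
go([.4757,.0348,.12],-.05)
E
```

```text
[0.64640341 0.03349402 0.02371115] 87.4933932606093
clock 14.78 turn [-0.     0.    -0.112] shift_cm [ -2.63 -16.87  -9.63]
```

>>> {"op": "drive_tool", "data": {
  "commands": [
    [[0,0,0],[0,0,-1],1],
    [[0,0,0],[0,0,-3],1],
    [[0,0,0],[0,0,-6],1],
    [[0,0,0],[0,0,-9],1],
    [[0,0,0],[0,0,-11],1],
    [[0,0,0],[-0.2,-1.5,-12],1],
    [[0,0,-0.03],[-0.7,-4.5,-12],1],
    [[0,0,-0.06],[-1.2,-7.5,-12],1],
    [[0,0,-0.08],[-1.7,-10.5,-12],1],
    [[0,0,-0.11],[-2.1,-13.5,-12],1],
    [[0,0,-0.11],[-2.4,-15.5,-12],1],
    [[0,0,-0.11],[-2.6,-16.9,-11.5],1],
    [[0,0,-0.11],[-2.6,-16.9,-10.5],1],
    [[0,0,-0.11],[-2.6,-16.9,-9.6],1],
    [[0,0,-0.11],[-2.6,-16.9,-9.6],1],
    [[0,0,-0.11],[-2.6,-16.9,-9.6],1],
    [[0,0,-0.11],[-2.6,-16.9,-9.6],1],
    [[0,0,-0.11],[-2.6,-16.9,-9.6],1]
  ]
}}

```text
clock: 16.28
position: [0.4762, 0.0354, 0.1198]
ee_rot: [-2.278, -2.163, -0.001]
force: [-0.4, -0.1, 0.2]
width: 1.003
gripper_force: 0.0
```

```bash
python3 - <<'E'
from h import *
s=readout.observe();print(s["position"],s["width"]*92)
go([.4757,.0348,.026],-.05)
E
```

```text
[0.47617351 0.03540921 0.11982455] 92.25523007610401
clock 16.28 turn [ 0.    -0.001 -0.002] shift_cm [-0.07 -0.05  9.38]
```

>>> {"op": "drive_tool", "data": {
  "commands": [
    [[0,0,0],[0,0,2],1],
    [[0,0,0],[0,0,4.5],1],
    [[0,0,0],[0,0,7],1],
    [[0,0,0],[0,0,8.7],1],
    [[0,0,0],[0,0,9.4],1],
    [[0,0,0],[0,0,9.4],1],
    [[0,0,0],[0,0,9.4],1],
    [[0,0,0],[0,0,9.4],-1],
    [[0,0,0],[0,0,9.4],-1],
    [[0,0,0],[0,0,9.4],-1],
    [[0,0,0],[0,0,9.4],-1],
    [[0,0,0],[0,0,9.4],-1],
    [[0,0,0],[0,0,9.4],-1],
    [[0,0,0],[0,0,9.4],-1],
    [[0,0,0],[0,0,9.4],-1],
    [[0,0,0],[0,0,9.4],-1],
    [[0,0,0],[0,0,9.4],-1],
    [[0,0,0],[0,0,9.4],-1]
  ],
  "newtons": 15
}}

```text
clock: 17.78
position: [0.4755, 0.0351, 0.0257]
ee_rot: [2.278, 2.163, 0.0]
force: [-0.0, -0.9, 1.5]
width: 0.45
gripper_force: 15.0
```

```bash
python3 - <<'E'
from h import *
s=readout.observe();print(s["position"],s["width"]*92)
go([.6582,.1043,.1457],-.165)
E
```

```text
[0.47549384 0.03510544 0.02574645] 41.364477911738675
clock 17.78 turn [0.    0.    0.113] shift_cm [  7.86  17.89 -11.99]
```

>>> {"op": "drive_tool", "data": {
  "commands": [
    [[0,0,0],[0,0,-1],-1],
    [[0,0,0],[0,0,-3],-1],
    [[0,0,0],[0,0,-6],-1],
    [[0,0,0],[0,0,-9],-1],
    [[0,0,0],[0,0,-11],-1],
    [[0,0,0.01],[0.7,1.5,-12],-1],
    [[0,0,0.03],[2,4.5,-12],-1],
    [[0,0,0.05],[3.3,7.5,-12],-1],
    [[0,0,0.07],[4.6,10.5,-12],-1],
    [[0,0,0.09],[5.9,13.5,-12],-1],
    [[0,0,0.11],[7,16,-12],-1],
    [[0,0,0.11],[7.7,17.5,-12],-1],
    [[0,0,0.11],[7.9,17.9,-12],-1],
    [[0,0,0.11],[7.9,17.9,-12],-1],
    [[0,0,0.11],[7.9,17.9,-12],-1],
    [[0,0,0.11],[7.9,17.9,-12],-1],
    [[0,0,0.11],[7.9,17.9,-12],-1],
    [[0,0,0.11],[7.9,17.9,-12],-1]
  ]
}}

```text
clock: 19.28
position: [0.6577, 0.1041, 0.1461]
ee_rot: [2.394, 2.034, -0.0]
force: [0.4, -0.3, -0.7]
width: 0.456
gripper_force: 15.0
```

```bash
python3 - <<'E'
from h import *
s=readout.observe();print(s["position"],s["width"]*92)
go([.6582,.1043,.020],-.165)
E
```

```text
[0.65773235 0.10406477 0.14609364] 41.913529435448865
clock 19.28 turn [0.    0.    0.003] shift_cm [ 0.04  0.04 12.61]
```

>>> {"op": "drive_tool", "data": {
  "commands": [
    [[0,0,0],[0,0,2],-1],
    [[0,0,0],[0,0,4.5],-1],
    [[0,0,0],[0,0,7],-1],
    [[0,0,0],[0,0,9],-1],
    [[0,0,0],[0,0,10.5],-1],
    [[0,0,0],[0,0,11.5],-1],
    [[0,0,0],[0,0,12],-1],
    [[0,0,0],[0,0,12.3],-1],
    [[0,0,0],[0,0,12.5],-1],
    [[0,0,0],[0,0,12.6],-1],
    [[0,0,0],[0,0,12.6],-1],
    [[0,0,0],[0,0,12.6],-1],
    [[0,0,0],[0,0,12.6],1],
    [[0,0,0],[0,0,12.6],1],
    [[0,0,0],[0,0,12.6],1],
    [[0,0,0],[0,0,12.6],1],
    [[0,0,0],[0,0,12.6],1],
    [[0,0,0],[0,0,12.6],1],
    [[0,0,0],[0,0,12.6],1],
    [[0,0,0],[0,0,12.6],1]
  ]
}}

```text
clock: 20.95
position: [0.6583, 0.1047, 0.0197]
ee_rot: [2.394, 2.034, -0.0]
force: [-0.6, 1.2, -0.6]
width: 0.974
gripper_force: 0.0
```

```bash
python3 - <<'E'
from h import *
s=readout.observe();print(s["position"],s["width"]*92)
go([.4665,-.036,.12],-.05)
E
```

```text
[0.65829497 0.10468724 0.01969424] 89.56862271837916
clock 20.95 turn [-0.     0.    -0.112] shift_cm [-16.98 -16.66 -10.03]
```

>>> {"op": "drive_tool", "data": {
  "commands": [
    [[0,0,0],[0,0,-1],1],
    [[0,0,0],[0,0,-3],1],
    [[0,0,0],[0,0,-6],1],
    [[0,0,0],[0,0,-9],1],
    [[0,0,0],[0,0,-11],1],
    [[0,0,0],[-1,-1,-12],1],
    [[0,0,-0.02],[-3,-3,-12],1],
    [[0,0,-0.04],[-5.2,-5.2,-12],1],
    [[0,0,-0.06],[-7.4,-7.3,-12],1],
    [[0,0,-0.08],[-9.6,-9.4,-12],1],
    [[0,0,-0.1],[-11.8,-11.6,-12],1],
    [[0,0,-0.11],[-14,-13.7,-12],1],
    [[0,0,-0.11],[-16,-15.7,-12],1],
    [[0,0,-0.11],[-17,-16.7,-11],1],
    [[0,0,-0.11],[-17,-16.7,-10],1],
    [[0,0,-0.11],[-17,-16.7,-10],1],
    [[0,0,-0.11],[-17,-16.7,-10],1],
    [[0,0,-0.11],[-17,-16.7,-10],1],
    [[0,0,-0.11],[-17,-16.7,-10],1]
  ]
}}

```text
clock: 22.53
position: [0.4672, -0.0351, 0.1202]
ee_rot: [2.277, 2.164, 0.002]
force: [-0.3, 0.1, -0.3]
width: 0.998
gripper_force: 0.0
```

```bash
python3 - <<'E'
from h import *
s=readout.observe();print(s["position"],s["width"]*92)
go([.4665,-.036,.024],-.05)
E
```

```text
[ 0.46721861 -0.03509445  0.12017052] 91.83100573945939
clock 22.53 turn [ 0.001 -0.001 -0.001] shift_cm [-0.1  -0.08  9.62]
```

>>> {"op": "drive_tool", "data": {
  "commands": [
    [[0,0,0],[0,0,2],1],
    [[0,0,0],[0,0,4.5],1],
    [[0,0,0],[0,0,7],1],
    [[0,0,0],[0,0,8.8],1],
    [[0,0,0],[0,0,9.6],1],
    [[0,0,0],[0,0,9.6],1],
    [[0,0,0],[0,0,9.6],1],
    [[0,0,0],[0,0,9.6],-1],
    [[0,0,0],[0,0,9.6],-1],
    [[0,0,0],[0,0,9.6],-1],
    [[0,0,0],[0,0,9.6],-1],
    [[0,0,0],[0,0,9.6],-1],
    [[0,0,0],[0,0,9.6],-1],
    [[0,0,0],[0,0,9.6],-1],
    [[0,0,0],[0,0,9.6],-1],
    [[0,0,0],[0,0,9.6],-1],
    [[0,0,0],[0,0,9.6],-1],
    [[0,0,0],[0,0,9.6],-1]
  ],
  "newtons": 15
}}

```text
clock: 24.03
position: [0.4662, -0.0362, 0.0238]
ee_rot: [2.278, 2.163, 0.0]
force: [0.5, -0.6, 2.9]
width: 0.518
gripper_force: 15.0
```

```bash
python3 - <<'E'
from h import *
s=readout.observe();print(s["position"],s["width"]*92)
go([.67,.1753,.144],-.165)
E
```

```text
[ 0.46616694 -0.03615053  0.02380081] 47.620222871591885
clock 24.03 turn [0.    0.    0.113] shift_cm [ 22.18  19.26 -12.02]
```

>>> {"op": "drive_tool", "data": {
  "commands": [
    [[0,0,0],[0,0,-0.5],-1],
    [[0,0,0],[0,0,-1],-1],
    [[0,0,0],[0,0,-2],-1],
    [[0,0,0],[0,0,-4],-1],
    [[0,0,0],[0,0,-6.5],-1],
    [[0,0,0],[0,0,-9],-1],
    [[0,0,0],[0,0,-11],-1],
    [[0,0,0],[0,0,-12],-1],
    [[0,0,0],[0,0,-12],-1],
    [[0,0,0],[0,0,-12],-1]
  ],
  "newtons": 20
}}

```text
clock: 24.87
position: [0.466, -0.0364, 0.1438]
ee_rot: [2.278, 2.162, 0.0]
force: [-0.2, 1.0, -2.5]
width: 0.516
gripper_force: 20.0
```

```bash
python3 - <<'E'
from h import *
import cv2
s=readout.observe();print(s["position"],s["width"]*92)
go([.67,.1753,.144],-.165)
cv2.imwrite("pics/s2.png",cv2.convertScaleAbs(cv2.resize(cams.get_image("scene")[80:340,170:450],None,fx=2,fy=2),alpha=1.6))
E
```

```text
[ 0.4660124  -0.03639617  0.14379724] 47.50651810965301
clock 24.87 turn [0.001 0.    0.112] shift_cm [ 2.221e+01  1.926e+01 -2.000e-02]
```

View pics/s2.png

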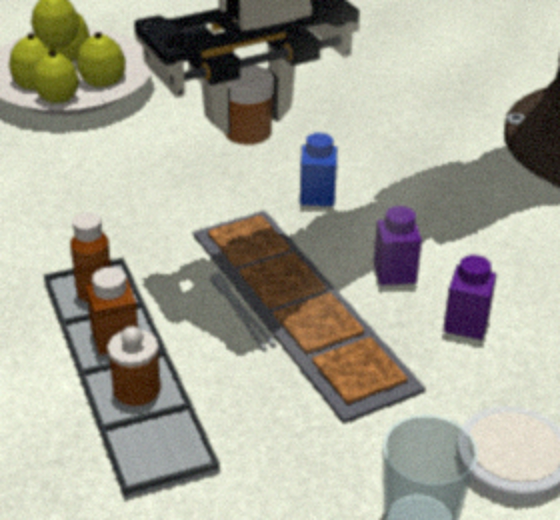

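The jar is held upright at (250,100), three containers stand in their bays, and the left bay at (160,455) is free.

>>> {"op": "drive_tool", "data": {
  "commands": [
    [[0,0,0],[1,0.9,0],-1],
    [[0,0,0.02],[3,2.6,0],-1],
    [[0,0,0.04],[5.2,4.5,0],-1],
    [[0,0,0.06],[7.4,6.4,0],-1],
    [[0,0,0.08],[9.6,8.3,0],-1],
    [[0,0,0.1],[11.8,10.2,0],-1],
    [[0,0,0.11],[14,12.2,0],-1],
    [[0,0,0.11],[16.2,14.1,0],-1],
    [[0,0,0.11],[18.4,16,0],-1],
    [[0,0,0.11],[20.5,17.8,0],-1],
    [[0,0,0.11],[21.7,18.8,0],-1],
    [[0,0,0.11],[22.2,19.2,0],-1],
    [[0,0,0.11],[22.2,19.2,0],-1],
    [[0,0,0.11],[22.2,19.2,0],-1],
    [[0,0,0.11],[22.2,19.2,0],-1],
    [[0,0,0.11],[22.2,19.2,0],-1],
    [[0,0,0.11],[22.2,19.2,0],-1]
  ]
}}

```text
clock: 26.33
position: [0.6691, 0.1744, 0.1438]
ee_rot: [2.395, 2.033, -0.001]
force: [0.2, -0.4, -0.3]
width: 0.513
gripper_force: 20.0
```

```bash
python3 - <<'E'
from h import *
s=readout.observe();print(s["position"],s["width"]*92)
go([.67,.1753,.0182],-.165)
E
```

```text
[0.66909927 0.17436151 0.14384849] 47.18538880699641
clock 26.33 turn [0.    0.001 0.002] shift_cm [ 0.12  0.07 12.56]
```

>>> {"op": "drive_tool", "data": {
  "commands": [
    [[0,0,0],[0.1,0,2],-1],
    [[0,0,0],[0.1,0,4.5],-1],
    [[0,0,0],[0.1,0,7],-1],
    [[0,0,0],[0.1,0,9],-1],
    [[0,0,0],[0.1,0,10.5],-1],
    [[0,0,0],[0.1,0,11.5],-1],
    [[0,0,0],[0.1,0,12],-1],
    [[0,0,0],[0.1,0,12.3],-1],
    [[0,0,0],[0.1,0,12.5],-1],
    [[0,0,0],[0.1,0,12.55],-1],
    [[0,0,0],[0.1,0,12.55],-1],
    [[0,0,0],[0.1,0,12.55],-1],
    [[0,0,0],[0.1,0,12.55],1],
    [[0,0,0],[0.1,0,12.55],1],
    [[0,0,0],[0.1,0,12.55],1],
    [[0,0,0],[0.1,0,12.55],1],
    [[0,0,0],[0.1,0,12.55],1],
    [[0,0,0],[0.1,0,12.55],1],
    [[0,0,0],[0.1,0,12.55],1],
    [[0,0,0],[0.1,0,12.55],1]
  ]
}}

```text
clock: 28.0
position: [0.6695, 0.1766, 0.0182]
ee_rot: [-2.394, -2.034, 0.0]
force: [0.5, 0.2, 0.3]
width: 0.989
gripper_force: 0.0
```

>>> {"op": "drive_tool", "data": {
  "commands": [
    [[0,0,0],[0,0,-0.5],1],
    [[0,0,0],[0,0,-2],1],
    [[0,0,0],[0,0,-4],1],
    [[0,0,0],[0,0,-7],1],
    [[0,0,0],[0,0,-10],1],
    [[0,0,0],[0,-2,-13],1],
    [[0,0,0],[0,-5,-15],1],
    [[0,0,0],[0,-9,-15],1],
    [[0,0,0],[0,-13,-15],1],
    [[0,0,0],[0,-17,-15],1],
    [[0,0,0],[0,-21,-15],1],
    [[0,0,0],[0,-24,-15],1],
    [[0,0,0],[0,-25,-15],1],
    [[0,0,0],[0,-25,-15],1],
    [[0,0,0],[0,-25,-15],1],
    [[0,0,0],[0,-25,-15],1],
    [[0,0,0],[0,-25,-15],1]
  ]
}}

```text
clock: 29.42
position: [0.4242, 0.2167, 0.1684]
ee_rot: [2.396, 2.032, 0.001]
force: [0.4, 0.8, -0.0]
width: 0.994
gripper_force: 0.0
```

```bash
python3 - <<'E'
from h import *
import cv2
t=cams.get_image("top")[90:290,140:440]; s=cams.get_image("scene")[130:330,170:470]
cv2.imwrite("pics/end.png",cv2.convertScaleAbs(cv2.resize(cv2.vconcat([t,s]),None,fx=1.5,fy=1.5),alpha=1.7))
i=cams.camera_info("top")
for n,p in(("slim",(.6345,-.0378,.09)),("square",(.6464,.0332,.078)),("knob",(.6582,.1043,.058)),("squat",(.67,.1753,.066))):
    q=i["camera_matrix"]@(i["R"]@p+i["t"]); print(n,((q[:2]/q[2]-[140,90])*1.5).round(0))
E
```

```text
slim [409.  80.]
square [338.  73.]
knob [270.  69.]
squat [202.  58.]
```

View pics/end.png

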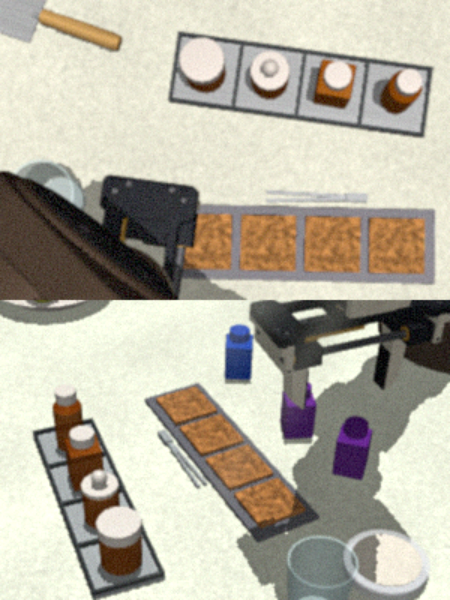

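All four stand upright in their bays, with tops at (409,77), (338,74), (268,67) and (203,58). Each is within about 3 px of its predicted spot, and the beaker is untouched.

```bash
python3 -c "
from cell import job
print(job.sign_off())"
```

```text
the job is handed in; nothing more can be done
None
```

I moved all four amber containers to the rack in reverse order, left them upright and released with the beaker untouched, and handed the job in at about 30 s on the robot's clock; no verdict came back.

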